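Block a power unit tight on its crate base with packers and a wedge

ROBOT

A 6-joint arm with a two-finger parallel gripper is mounted at the origin on the work surface. World frame = base frame: x ahead of the robot, y to its left, z up, the work surface at z = 0. Lengths are in mm, angles in rad, forces in N, time in s.
With the tool pointing down it reaches from about 275 to 1000 mm from the base axis. Payload 8.4 kg.
Tool frame: the origin (TCP) lies between the finger pads; the fingertips stand r.finger_overhang ahead of it and the grasp point (between the pads) is the TCP (r.finger_overhang is the distance from the TCP to the fingertips, in mm); z points along the fingers, y is the line along which they close (so a half turn about z gives the same grasp; the last joint's range is limited). The gripper opens to 85 mm and grips with 20 to 120 N. Pads are 22 mm wide; open, the fingers measure 114 mm over their backs; the gripper's body (76 mm by 85 mm) begins 54 mm behind the grasp point. The pads swing forward as they close: fully open they stand 13 mm farther back than shut.
Start: joints at [-1.108, 0.353, 1.633, -0, 1.155, -0.002], TCP at [280.152, -558.698, 250.281] pointing down, gripper open.
Joint ranges: [-2.63, 2.63], [-0.92, 2.1], [0.06, 2.66], [-1.3, 4.44], [0, 2.69], [-3.02, 3.02]. Speed limits (rad/s): [2.22, 2.22, 2.79, 3.14, 3.14, 3.14].

INTERFACE

Orientations are given as [roll, pitch, yaw] about the fixed x, y, z axes, in that order (R = Rz(yaw) Ry(pitch) Rx(roll)).
In Python, from rig import r, cams, sign_off gives the robot as it stands.
- The arm moves only by the shell command python3 -m crank 'ROWS' [FORCE]. ROWS is JSON, a list of rows, each a list of 7 numbers: the shift along the tool's x, y, z in m, then the turn, a rotation vector about the tool's x, y, z in rad, then the closure, from 0 (fully open) to 1 (shut). In form: [[dx, dy, dz, ax, ay, az, gripper], ...]. A call has 1 to 5 rows; each row is the pose to reach, as a shift and turn from the pose commanded when the call began, along the tool's axes at that moment; what a row does not reach only later rows make up. A row lasts 1/10 s, in which the tool goes at most 50 mm and 8.59 degrees, less where a joint would pass 70% of its speed; a pose out of reach is approached as far as the arm can. A call with a gripper value outside its range is refused whole. The fingers move at their own pace and stop on an object; FORCE is the grip in N (left out, the last holds). Time passes only in rows, so rows that repeat a pose let the fingers close. It gives the time, the measured TCP pose, the force, the opening and the grip force at its end, in the units of the state.
- r.sense(): the state, without advancing time (a new reading comes with each control period).
- cams.grab_frame(name): name is "side" or "top"; returns a dict with "image" (400x640x3 uint8, red, green, blue), "fx", "fy", "cx", "cy" (pixels), "position" and "orientation" of the camera in the world. Camera axes: x right, y down, z forward; pixel columns grow to the right and rows downward; lengths in mm; the calibration is good to about 2 mm. A picture is of the moment at which its call begins. There is no depth.
- sign_off(): hands the job in; it is judged then, once.
The state is a dict: "clock": time; "qpos": joint angles; "qvel": joint speeds; "joint_efforts": joint torques, N m; "eef_pos": TCP position; "tcp_rot": TCP orientation; "contact_force": force on the tool from outside, world axes, zero at the start; "wrist_torque": the same for the moment, N m; "opening": opening from 0.0 (shut) to 1.0 (fully open); "grasp_force": force on a finger pad.
Only numpy, scipy, OpenCV 4.12 (cv2) and the standard library are available. Lean on these libraries where they do the work, as an engineer would, in place of code of your own. Each camera call takes 0.05 s, during which the arm holds its last target. There are 200 camera calls.

TASK

The finned power unit sits on the crate base almost touching its stop block, but there is still a gap between it and the end board: take the wooden packers from the bin one at a time and stand them on end on the deck, in that gap, one flat against the next, until only room for the wedge is left. Then push the wedge thin end down between the last packer and the end board, by feel, until it bites above the deck and wedge, packers and unit are all tight against the stop. Finish still gripping the wedge so that the stack is held tight; spare packers stay in the bin, and the tape roll, carton and screwdriver are left alone.

Things in the scene. Friction and masses are not known exactly. Their poses are not given: they have to be found in the camera images.
- crate_base: wooden crate base lying on the bench, fixed: plywood deck 150 (x) x 360 (y) mm on two runners, deck top 34 mm above the bench. Origin: centre of its underside on the bench. Its y axis runs along the row end board - gap - unit - stop block.
- end_board: upright plywood end board fixed to the deck, 130 wide (x), 18 thick (y), 100 high, gussets behind it. Origin: at the deck's top, on the foot of the inner face, mid-width; the inner face is its plane y = 0, +y points across the gap to the unit and the stop block, z up. The board's top edge is 100 mm above the origin.
- stop_block: solid wooden block screwed to the deck, 110 (x) x 45 (y) x 80 high, fixed. Origin: centre of its underside (on the deck); its face towards the unit lies 22.5 mm from the origin on the -y side. How far it is from the end board changes from job to job, so that the gap beside the unit (when the unit is against the stop) is 36 to 76 mm.
- unit: finned aluminium power unit, a box 110 (x) x 140 (y) x 100 high, about 0.6 kg, standing loose on the deck 0.5 to 3 mm short of the stop block. Origin: centre of its underside; the face towards the gap is 70 mm from the origin on the -y side. It slides if pushed with 3 to 5 N.
- bin: low blue plastic bin with cross dividers, 62 (x) x 141 (y), walls 60 mm high, floor 4 mm thick, fixed. Origin: underside, near its middle. Five cells in a row along its y: the one at the -y end holds the wedge, the other four hold one packer each.
- packer0_mid (a point): centre of wooden packer 0 (all four are alike): 50 (x) x 20 thick (y) x 140 high (z), 0.07 kg, upright edges bevelled 2.5 mm; point half-way up, 70 mm above its foot. It stands on end on the bin's floor with its thickness along the bin's y and 80 mm of it showing above the walls; about 8 mm of free space to its neighbours, free on both x sides.
- packer1_mid (a point): centre of wooden packer 1 (all four are alike): 50 (x) x 20 thick (y) x 140 high (z), 0.07 kg, upright edges bevelled 2.5 mm; point half-way up, 70 mm above its foot. It stands on end on the bin's floor with its thickness along the bin's y and 80 mm of it showing above the walls; about 8 mm of free space to its neighbours, free on both x sides.
- packer2_mid (a point): centre of wooden packer 2 (all four are alike): 50 (x) x 20 thick (y) x 140 high (z), 0.07 kg, upright edges bevelled 2.5 mm; point half-way up, 70 mm above its foot. It stands on end on the bin's floor with its thickness along the bin's y and 80 mm of it showing above the walls; about 8 mm of free space to its neighbours, free on both x sides.
- packer3_mid (a point): centre of wooden packer 3 (all four are alike): 50 (x) x 20 thick (y) x 140 high (z), 0.07 kg, upright edges bevelled 2.5 mm; point half-way up, 70 mm above its foot. It stands on end on the bin's floor with its thickness along the bin's y and 80 mm of it showing above the walls; about 8 mm of free space to its neighbours, free on both x sides.
- wedge_mid (a point): middle of the wooden wedge (0.09 kg, thin end down in its cell): 50 wide (x), 150 high, thickness along y growing evenly from 3 mm at the toe to 44.7 mm at the head (1 in 3.6). +y face flat and upright, 11.9 mm from this point, towards the packers in the bin; -y face slopes out going up. Point 75 mm above the toe, mid-thickness (23.8 mm there).
- wedge_grip (a point): point on the wedge 125 mm above the toe, mid-thickness (37.7 mm there; flat face 18.9 mm to its +y), a good place to grip across the 50 mm width. With the slope over the end board's top edge the wedge closes gaps from about 6 mm (toe 10 mm below that edge) to 29 mm (toe 4 mm above the deck). Pushed down with 12 to 20 N it squeezes the row with about half of that.
- tape_roll_mid (a point): bystander: roll of tape lying flat, 100 mm diameter, 50 high; point at its centre
- carton_mid (a point): bystander: small closed carton, 100 x 140 x 60 high; point at its centre
- screwdriver_grip (a point): bystander: screwdriver 200 mm long lying on the bench; point at the middle of its handle
Mind the look-alikes: they are no part of the job. What is shaped like the part that bears packer1_mid but red or yellow is not meant.

How it is judged:
By the outcome, as a careful person would: the job done as asked, in the order asked, and still so for the second after the job is handed in, while the arm keeps its last pose, push and grip.
It also fails if it takes over 72 s, if anything falls off the work surface, if the arm or the gripper's body presses on something with over 40 N, if the wrist force passes 120 N, or if a joint passes its speed limit or range.

## Working session

There is one attempt and no reset: what is moved stays moved. The work goes in short steps, Python scripts to look and compute and a shell command to move; the robot and the scene stay as the last step left them, time stands still between calls to the robot, and variables do not carry over. Pictures are saved under pics/ and viewed, at most 10 in all, crops included, and the job is handed in when it is done.

```bash
ls; mkdir -p pics; python3 - <<'E'
from rig import r,cams
import cv2
print(r.sense(), r.finger_overhang)
for n in("top","side"):
    f=cams.grab_frame(n); cv2.imwrite(f"pics/{n}0.png",f["image"][:,:,::-1])
    print(n,{k:v for k,v in f.items() if k!="image"})
E
```

```text
pics
{'clock': 0.0, 'qpos': array([-1.10836379e+00,  3.53637350e-01,  1.63411158e+00, -1.54246269e-05,
        1.15521220e+00, -2.41708786e-03]), 'qvel': array([ 0.000496  ,  0.00190354, -0.00026914,  0.00132707,  0.00021483,
       -0.00207538]), 'joint_efforts': array([-8.71709744e-04, -6.05241036e+01, -3.42078245e+01,  3.55936933e-06,
        8.94628989e-03,  1.27043046e-05]), 'eef_pos': array([ 279.9702097 , -558.29344323,  249.5780604 ]), 'tcp_rot': array([-3.14022414e+00,  1.07953876e-05,  4.64855872e-01]), 'contact_force': array([-0.57837966,  0.37270341,  0.75992308]), 'wrist_torque': array([ 0.0163352 , -0.00597252, -0.00248491]), 'grasp_force': 0.0, 'opening': 0.9979253013884725} 19.0
top {'fx': 442.9452919325907, 'fy': 442.9452919325907, 'cx': 314.25519854764616, 'cy': 203.60546831453794, 'position': array([ 413.57901679,  -52.01332985, 1205.10775478]), 'orientation': array([-2.94806613, -0.01432763, -1.5599371 ])}
side {'fx': 514.9591297876096, 'fy': 514.9591297876096, 'cx': 320.8512276046834, 'cy': 195.01144659610475, 'position': array([ 504.76971684, 1006.53738397,  967.57995681]), 'orientation': array([-2.22850818, -0.01503137, -3.00501556])}
```

View pics/top0.png

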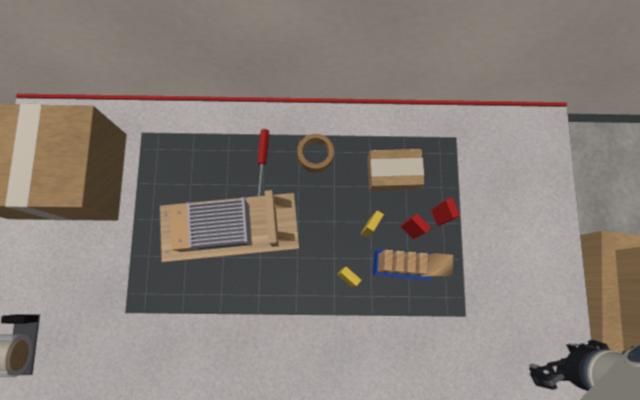

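View pics/side0.png

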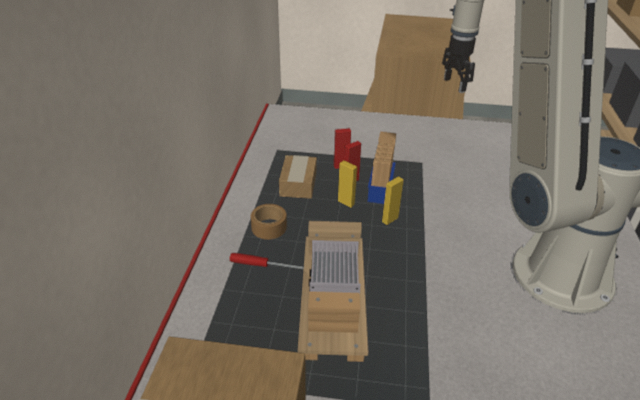

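The top picture shows the crate at (160–298, 195–260), with the end board near column 270 and the unit at (190–247, 200–247). The bin is at (375–452, 250–278), wedge at its right end (−y) and four wooden packers left of it. The yellow look-alikes are at (372,223) and (349,276), the red ones at (416,226) and (446,211). The packers meant are the four wood-coloured ones standing in the blue bin, at about (388..422, 262). I'll check that in an enlarged crop.

```bash
cat >h.py <<'E'
import numpy as np, cv2
from scipy.spatial.transform import Rotation as R
from rig import r,cams
def grab(n): return cams.grab_frame(n)
def ray(f,u,v):
    d=np.array([(u-f["cx"])/f["fx"],(v-f["cy"])/f["fy"],1.])
    return np.array(f["position"]),R.from_euler("xyz",f["orientation"]).as_matrix()@d
def onz(f,u,v,z):
    p,d=ray(f,u,v); return p+d*(z-p[2])/d[2]
def proj(f,P):
    c=R.from_euler("xyz",f["orientation"]).as_matrix().T@(np.array(P)-f["position"])
    return np.array([f["cx"]+f["fx"]*c[0]/c[2],f["cy"]+f["fy"]*c[1]/c[2]])
def crop(f,x0,y0,x1,y1,s): return cv2.resize(f["image"][y0:y1,x0:x1,::-1],None,fx=s,fy=s,interpolation=cv2.INTER_CUBIC)
E
python3 - <<'E'
from h import *
f=grab("top"); g=grab("side")
a=crop(f,365,240,465,290,8)[:,:800]
b=np.zeros((200,800,3),np.uint8)
c=crop(f,150,180,310,270,5)
cv2.imwrite("pics/t1.png",np.vstack([a[:,:], np.zeros((0,800,3),np.uint8)]))
cv2.imwrite("pics/t2.png",c)
E
```

```text
(no output)
```

View pics/t1.png

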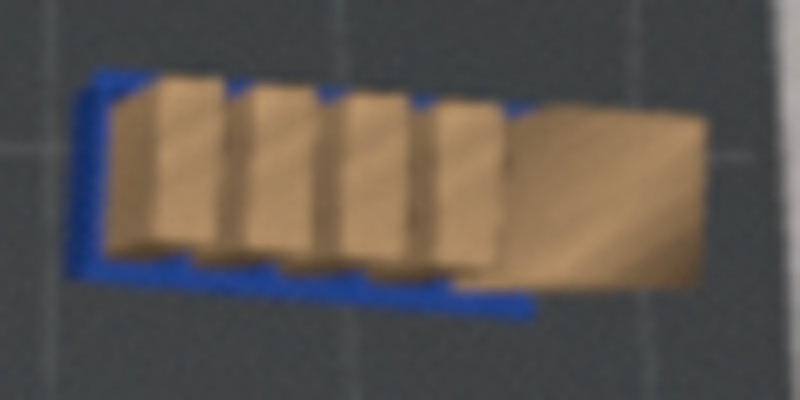

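View pics/t2.png

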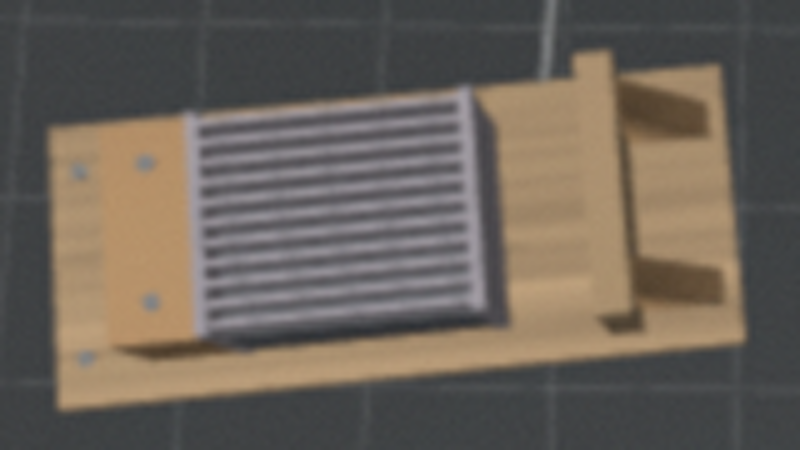

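The crop shows four wooden packers with tops at raw columns 384–393, 396–405, 408–416 and 420–428 (rows 250–270), and the wedge head ending at column 453. Wood-coloured and in the bin, they fit the description; the red and yellow ones stand loose outside it. The crate crop shows the unit's gap edge at raw (244,197.6)–(247.4,242.4) and the board's inner top edge at (264.6,191)–(269,243.6).

```bash
python3 - <<'E'
from h import *
f=grab("top")
def B(u,v,z): return onz(f,365+u/8-.4,240+v/8-.4,z)[:2]
def C(u,v,z): return onz(f,150+u/5-.4,180+v/5-.4,z)[:2]
np.set_printoptions(precision=1,suppress=True)
for n,c in zip("ABCD",[[(157,78),(225,78),(217,247),(155,240)],[(250,85),(320,86),(312,255),(246,250)],[(345,93),(410,94),(407,262),(340,257)],[(438,100),(503,103),(495,268),(433,266)]]):
    P=np.array([B(*p,144) for p in c]); print(n,P.mean(0), np.linalg.norm(P[0]-P[1]),np.linalg.norm(P[1]-P[2]))
w=np.array([B(707,117,154),B(697,292,154)]);print("wedge right",w,w.mean(0))
def ang(a,b): d=b-a; return np.degrees(np.arctan2(d[1],d[0]))
cs=[B(157,78,144),B(438,100,144)];print("bin row dir",ang(cs[1],cs[0]))
print("wedge dir",ang(w[1],w[0]))
d=[C(50,127,34),C(722,65,34),C(745,342,34),C(58,410,34)];d=np.array(d);print("deck",d,d.mean(0),np.linalg.norm(d[0]-d[1]),np.linalg.norm(d[1]-d[2]))
print("deck dirs",ang(d[1],d[0]),ang(d[2],d[3]),ang(d[2],d[1]),ang(d[3],d[0]))
e=np.array([C(573,55,134),C(595,318,134)]);print("board in",e,e.mean(0),ang(e[1],e[0]),np.linalg.norm(e[0]-e[1]))
u=np.array([C(470,88,134),C(487,312,134)]);print("unit",u,u.mean(0),ang(u[1],u[0]),np.linalg.norm(u[0]-u[1]))
ul=np.array([C(187,115,134),C(205,338,134)]);print("unit far",ul.mean(0), np.linalg.norm(ul.mean(0)-u.mean(0)))
s=np.array([C(105,128,114),C(115,345,114)]);print("stop far",s.mean(0))
E
```

```text
A [ 487.8 -242.9] 20.44019944596638 50.329447308000354
B [ 485.6 -270.9] 21.039342298277873 50.32732511206209
C [ 483.7 -298.8] 19.540638669638323 49.914980580829
D [ 481.8 -326.2] 19.53447911828248 49.143567089550494
wedge right [[ 501.7 -395.8]
 [ 450.3 -390.3]] [ 476. -393.]
bin row dir 86.22493406668765
wedge dir -6.11248709932203
deck [[633.8 348. ]
 [672.9 -11.2]
 [523.2 -26.2]
 [483.3 332.1]] [578.3 160.7] 361.29219037376987 150.398522201256
deck dirs 96.20730497095359 96.35393462591317 5.756701358248662 6.018355683637446
board in [[654.8  59.1]
 [524.6  44.3]] [589.7  51.7] 6.515585605905254 131.02657653721218
unit [[637.4 109.3]
 [526.8  96.5]] [582.1 102.9] 6.601654109865261 111.2696410420877
unit far [567.3 239.5] 137.35716802618947
stop far [564.6 286.9]
```

The gap measures about 51.5 mm by two routes, so two packers (40 mm) leave about 11.5 mm, which suits the wedge. Bin yaw is −4.1°, crate yaw +6.3°. Moving to packer A.

```bash
cat >go.py <<'E'
import sys; from h import *
x,y,z,yaw=map(float,sys.argv[1:5]); s=r.sense()
M=R.from_euler("xyz",s["tcp_rot"]); T=R.from_euler("xyz",[np.pi,0,np.radians(yaw)])
print("t",round(s["clock"],2),"pos",np.round(s["eef_pos"],1),"rpy",np.round(np.degrees(s["tcp_rot"]),2),"F",np.round(s["contact_force"],1),"open",round(s["opening"],3),"grip",round(s["grasp_force"],1))
print("d[m]",np.round(M.inv().apply(np.array([x,y,z])-s["eef_pos"])/1000,4),"rot",np.round((M.inv()*T).as_rotvec(),3))
E
R5='';python3 -m crank '[[0.327,-0.189,0.05,0,0,-1.035,0],[0.327,-0.189,0.05,0,0,-1.035,0],[0.327,-0.189,0.05,0,0,-1.035,0],[0.327,-0.189,0.05,0,0,-1.035,0],[0.327,-0.189,0.05,0,0,-1.035,0]]' 60
python3 go.py 487.8 -242.9 200 85.9
```

```text
clock: 0.75
eef_pos: [417.1, -350.0, 217.3]
tcp_rot: [3.141, 0.0, 1.221]
contact_force: [0.2, -0.2, 0.2]
opening: 0.998
grasp_force: 0.0
t 0.75 pos [ 417.1 -350.   217.3] rpy [1.7998e+02 1.0000e-02 6.9930e+01] F [ 0.2 -0.2  0.2] open 0.998 grip 0.0
d[m] [0.1249 0.0297 0.0173] rot [ 0.     0.    -0.279]
```

```bash
python3 -m crank '[[0.125,0.03,0,0,0,-0.279,0],[0.125,0.03,0,0,0,-0.279,0],[0.125,0.03,0,0,0,-0.279,0],[0.125,0.03,0,0,0,-0.279,0],[0.125,0.03,0,0,0,-0.279,0]]' >/dev/null
python3 go.py 487.8 -242.9 130 85.9
```

```text
t 1.25 pos [ 488.2 -244.6  217.4] rpy [-1.7998e+02  1.0000e-02  8.5680e+01] F [0.2 0.9 0.6] open 1.005 grip 0.0
d[m] [ 0.0017 -0.0005  0.0874] rot [-0.     0.    -0.004]
```

```bash
python3 -m crank '[[0.002,0,0.04,0,0,-0.004,0],[0.002,0,0.07,0,0,-0.004,0],[0.002,0,0.0875,0,0,-0.004,0],[0.002,0,0.0875,0,0,-0.004,0],[0.002,0,0.0875,0,0,-0.004,0]]' >/dev/null
python3 go.py 487.8 -242.9 130 85.9
python3 -m crank '[[0,0,0,0,0,0,0.9],[0,0,0,0,0,0,0.9],[0,0,0,0,0,0,0.9],[0,0,0,0,0,0,0.9],[0,0,0,0,0,0,0.9]]' 60 >/dev/null
python3 go.py 487.8 -242.9 300 85.9
```

```text
t 1.75 pos [ 487.8 -243.9  130.2] rpy [-179.98   -0.     85.73] F [-1.2 -0.7  0.1] open 0.996 grip 0.0
d[m] [ 0.001  -0.0001  0.0002] rot [-0.    -0.    -0.003]
t 2.25 pos [ 488.6 -243.3  131.3] rpy [1.7992e+02 5.0000e-02 8.5830e+01] F [-1.7 -0.3  7.2] open 0.577 grip 61.1
d[m] [ 0.0002 -0.0006 -0.1687] rot [ 0.001  0.001 -0.001]
```

```bash
python3 -m crank '[[0,0,-0.04,0,0,0,0.9],[0,0,-0.09,0,0,0,0.9],[0,0,-0.14,0,0,0,0.9],[0,0,-0.169,0,0,0,0.9],[0,0,-0.169,0,0,0,0.9]]' >/dev/null
python3 go.py 585.8 87.5 300 96.3
```

```text
t 2.75 pos [ 490.4 -243.9  304.6] rpy [179.51   0.2   85.83] F [ 0.5  0.1 -1. ] open 0.575 grip 64.3
d[m] [0.3375 0.071  0.004 ] rot [ 0.008  0.004 -0.183]
```

```bash
python3 -m crank '[[0.05,0.01,0,0,0,-0.03,0.9],[0.1,0.021,0,0,0,-0.06,0.9],[0.145,0.031,0,0,0,-0.09,0.9],[0.19,0.041,0,0,0,-0.12,0.9],[0.23,0.05,0,0,0,-0.15,0.9]]' >/dev/null
python3 go.py 585.8 87.5 300 96.3
```

```text
t 3.25 pos [554.7 -15.  298.4] rpy [-1.7997e+02 -1.0000e-02  9.4510e+01] F [ 0.4  0.2 -0.1] open 0.573 grip 64.3
d[m] [ 0.0997  0.0391 -0.0016] rot [-0.001 -0.    -0.031]
```

```bash
python3 -m crank '[[0.04,0.015,0,0,0,-0.02,0.9],[0.08,0.031,0,0,0,-0.031,0.9],[0.1,0.039,0,0,0,-0.031,0.9],[0.1,0.039,0,0,0,-0.031,0.9],[0.1,0.039,0,0,0,-0.031,0.9]]' >/dev/null
python3 go.py 585.8 87.5 200 96.3
python3 - <<'E'
from h import *
f=grab("top");g=grab("side")
a=crop(f,200,150,320,280,4);b=crop(g,280,140,400,320,3)
a=cv2.resize(a,None,fx=1,fy=1);h=max(a.shape[0],b.shape[0]);p=lambda m:np.pad(m,((0,h-m.shape[0]),(0,0),(0,0)))
im=np.hstack([p(a)[:, :440],p(b)]);print(im.shape);cv2.imwrite("pics/p1.png",im)
E
```

```text
t 3.75 pos [585.5  85.6 298.1] rpy [-1.7992e+02  2.0000e-02  9.6260e+01] F [ 0.2 -0.4 -0.5] open 0.575 grip 64.2
d[m] [0.0019 0.0007 0.0981] rot [-0.001  0.    -0.001]
(540, 800, 3)
```

View pics/p1.png

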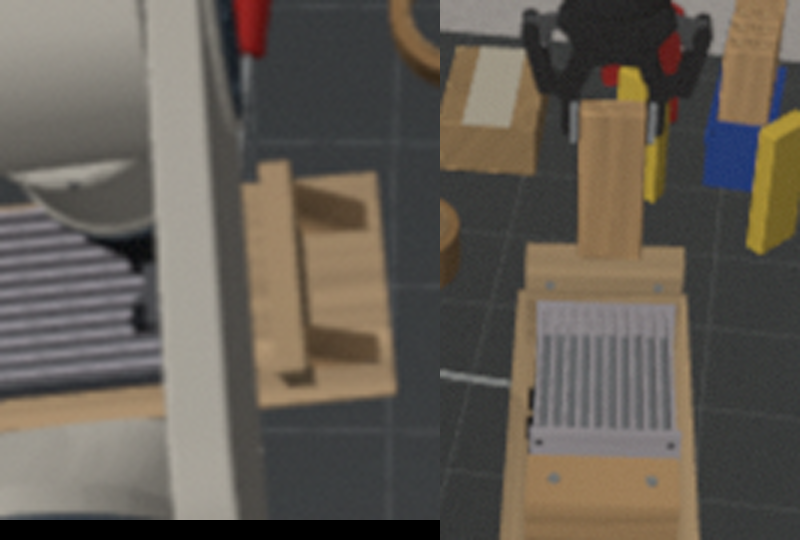

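The top view is blocked by the arm. The side view shows the packer hanging upright, with its foot at (610,258) over the middle of the board. Lowering it into the gap.

```bash
python3 -m crank '[[0.001,0.0005,0.04,0,0,0,0.9],[0.001,0.0005,0.08,0,0,0,0.9],[0.001,0.0005,0.1,0,0,0,0.9],[0.001,0.0005,0.115,0,0,0,0.9],[0.001,0.0005,0.125,0,0,0,0.9]]' >/dev/null
python3 go.py 585.8 87.5 161 96.3
python3 -m crank '[[0,0,0.003,0,0,0,0.9],[0,0,0.006,0,0,0,0.9],[0,0,0.009,0,0,0,0.9],[0,0,0.01,0,0,0,0.9],[0,0,0.01,0,0,0,0.9]]' >/dev/null
python3 go.py 585.8 87.5 161 96.3
```

```text
t 4.35 pos [586.2  85.6 173.1] rpy [-1.7996e+02  1.0000e-02  9.6120e+01] F [-0.7 -0.6 -0.6] open 0.577 grip 64.3
d[m] [ 0.0019 -0.0002  0.0121] rot [-0.001  0.    -0.003]
t 4.85 pos [586.6  86.6 164.3] rpy [179.97  -0.    96.2 ] F [ 0.5 -0.4 -0.5] open 0.569 grip 64.3
d[m] [ 0.001  -0.0007  0.0033] rot [ 0.001 -0.    -0.002]
```

```bash
python3 -m crank '[[0,0,0.001,0,0,0,0.9],[0,0,0.0015,0,0,0,0.9],[0,0,0.002,0,0,0,0.9],[0,0,0.0025,0,0,0,0.9],[0,0,0.0025,0,0,0,0.9]]' >/dev/null
python3 go.py 585.8 87.5 161 96.3
python3 -m crank '[[0.001,0,0,0,0,0,0.9],[0.002,0,0,0,0,0,0.9],[0.003,0,0,0,0,0,0.9],[0.004,0,0,0,0,0,0.9],[0.004,0,0,0,0,0,0.9]]' >/dev/null
python3 go.py 585.8 87.5 161 96.3
```

```text
t 5.35 pos [586.4  86.5 161.5] rpy [180.    -0.    96.19] F [-0.9  0.2 -0.4] open 0.572 grip 64.4
d[m] [ 0.001  -0.0005  0.0005] rot [ 0.    -0.    -0.002]
t 5.85 pos [586.   90.7 161.5] rpy [-1.800e+02 -1.000e-02  9.619e+01] F [-0.1  0.4 -0.8] open 0.575 grip 64.4
d[m] [-0.0032 -0.0005  0.0005] rot [-0.    -0.    -0.002]
```

```bash
python3 -m crank '[[0.0005,0,0,0,0,0,0.9],[0.001,0,0,0,0,0,0.9],[0.0015,0,0,0,0,0,0.9],[0.002,0,0,0,0,0,0.9],[0.002,0,0,0,0,0,0.9]]' >/dev/null
python3 go.py 585.8 87.5 161 96.3
python3 -m crank '[[0.0005,0,0,0,0,0,0.9],[0.001,0,0,0,0,0,0.9],[0.0015,0,0,0,0,0,0.9],[0.002,0,0,0,0,0,0.9],[0.002,0,0,0,0,0,0.9]]' >/dev/null
python3 go.py 585.8 87.5 161 96.3
```

```text
t 6.35 pos [585.8  92.6 161.5] rpy [180.    -0.    96.19] F [ 0.1  1.2 -1.2] open 0.576 grip 64.4
d[m] [-0.005  -0.0005  0.0005] rot [ 0.    -0.    -0.002]
t 6.85 pos [585.6  94.2 161.5] rpy [-1.7999e+02  3.0000e-02  9.6200e+01] F [ 0.5 -3.1  0.6] open 0.573 grip 64.4
d[m] [-0.0067 -0.0005  0.0005] rot [-0.     0.001 -0.002]
```

```bash
python3 -m crank '[[0.0005,0,0,0,0,0,0.9],[0.001,0,0,0,0,0,0.9],[0.001,0,0,0,0,0,0.9]]' >/dev/null
python3 go.py 585.8 87.5 161 96.3
python3 -m crank '[[0.0005,0,0,0,0,0,0.9],[0.001,0,0,0,0,0,0.9],[0.001,0,0,0,0,0,0.9]]' >/dev/null
python3 go.py 585.8 87.5 161 96.3
python3 -m crank '[[0.0005,0,0,0,0,0,0.9],[0.001,0,0,0,0,0,0.9],[0.001,0,0,0,0,0,0.9]]' >/dev/null
python3 go.py 585.8 87.5 161 96.3
```

```text
t 7.15 pos [585.4  95.4 161.5] rpy [-1.800e+02  1.000e-02  9.619e+01] F [-0.4 -3.1  1. ] open 0.57 grip 64.4
d[m] [-0.0079 -0.0005  0.0005] rot [-0.     0.    -0.002]
t 7.45 pos [585.4  96.6 161.5] rpy [180.    -0.    96.19] F [ 0.2 -3.5  0.5] open 0.57 grip 64.4
d[m] [-0.0091 -0.0005  0.0005] rot [ 0.    -0.    -0.002]
t 7.75 pos [585.7  97.1 161.6] rpy [1.7995e+02 5.0000e-02 9.6210e+01] F [ 1.3 -6.5 -1. ] open 0.574 grip 64.4
d[m] [-0.0095 -0.0009  0.0006] rot [ 0.001  0.001 -0.002]
```

```bash
python3 -m crank '[[0.0005,0,0,0,0,0,0.9],[0.0005,0,0,0,0,0,0.9]]' >/dev/null
python3 go.py 585.8 87.5 161 96.3
python3 -m crank '[[-0.0015,0,0,0,0,0,0.9],[-0.0015,0,0,0,0,0,0.9],[-0.0015,0,0.001,0,0,0,0.9],[-0.0015,0,0.0015,0,0,0,0.9]]' >/dev/null
python3 go.py 585.8 87.5 161 96.3
python3 -m crank '[[0,0,0.001,0,0,0,0.9],[0,0,0.001,0,0,0,0.9]]' >/dev/null
python3 go.py 585.8 87.5 161 96.3
```

```text
t 7.95 pos [585.8  97.2 161.6] rpy [1.7994e+02 9.0000e-02 9.6220e+01] F [ 1.7 -8.1 -0.9] open 0.573 grip 64.3
d[m] [-0.0096 -0.001   0.0006] rot [ 0.001  0.002 -0.001]
t 8.35 pos [585.5  96.9 161.3] rpy [ 1.7997e+02 -3.0000e-02  9.6190e+01] F [-5.  -1.3 17.1] open 0.574 grip 66.3
d[m] [-0.0093 -0.0007  0.0003] rot [ 0.    -0.    -0.002]
t 8.55 pos [585.5  96.8 161.3] rpy [ 1.7995e+02 -3.0000e-02  9.6190e+01] F [-6.1 -2.1 21.9] open 0.579 grip 67.0
d[m] [-0.0093 -0.0008  0.0003] rot [ 0.001 -0.    -0.002]
```

```bash
python3 -m crank '[[0,0,-0.0025,0,0,0,0.9],[0,0,-0.0025,0,0,0,0.9]]' >/dev/null
python3 go.py 585.8 87.5 161 96.3
python3 -m crank '[[0,0,0,0,0,0,0.3],[0,0,0,0,0,0,0],[0,0,0,0,0,0,0],[0,0,0,0,0,0,0],[0,0,0,0,0,0,0]]' >/dev/null
python3 go.py 585.8 87.5 161 96.3
python3 -m crank '[[0,0,-0.02,0,0,0,0],[0,0,-0.06,0,0,0,0],[0,0,-0.1,0,0,0,0],[-0.03,0,-0.12,0,0,0,0],[-0.08,-0.02,-0.12,0,0,0,0]]' >/dev/null
python3 go.py 485.6 -270.9 200 85.9
```

```text
t 8.75 pos [585.5  96.8 161.9] rpy [ 1.7996e+02 -2.0000e-02  9.6190e+01] F [ 0.1 -0.8 -0. ] open 0.575 grip 64.3
d[m] [-0.0093 -0.0007  0.0009] rot [ 0.001 -0.    -0.002]
t 9.25 pos [585.3  96.5 161.4] rpy [-179.99   -0.     96.19] F [-0.   0.4 -0.2] open 0.997 grip 0.0
d[m] [-0.009  -0.0005  0.0004] rot [-0.    -0.    -0.002]
t 9.75 pos [578.3  19.5 285.4] rpy [179.55   0.    96.37] F [ 0.7 -1.3  0.4] open 1.0 grip 0.0
d[m] [-0.2783 -0.125   0.0844] rot [ 0.008 -0.001  0.183]
```

```bash
python3 -m crank '[[-0.05,-0.022,0.01,0,0,0.04,0],[-0.1,-0.045,0.02,0,0,0.08,0],[-0.15,-0.067,0.04,0,0,0.12,0],[-0.2,-0.09,0.06,0,0,0.15,0],[-0.245,-0.11,0.06,0,0,0.18,0]]' >/dev/null
python3 go.py 485.6 -270.9 200 85.9
python3 - <<'E'
from h import *
f=grab("top");g=grab("side")
a=crop(f,180,180,310,270,4);b=crop(g,290,180,380,320,3)
h=420;p=lambda m:np.pad(m,((0,h-m.shape[0]),(0,0),(0,0)))
cv2.imwrite("pics/p2.png",np.hstack([p(a),p(b)]))
E
```

```text
t 10.25 pos [ 498.7 -213.4  223.4] rpy [-1.7992e+02 -4.0000e-02  8.5820e+01] F [ 1.1 -0.5  0.3] open 1.002 grip 0.0
d[m] [-0.0583 -0.0088  0.0233] rot [-0.001 -0.001 -0.001]
```

View pics/p2.png

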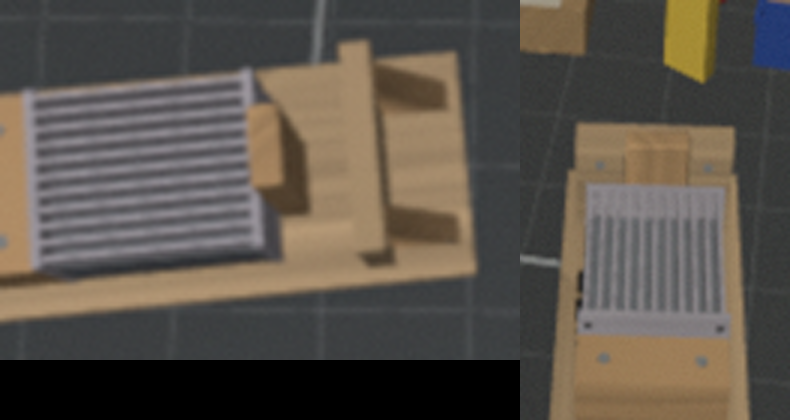

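Packer 1 stands upright and flat against the unit, top view (248–280, 105–187) in the crop. On to packer B.

```bash
python3 - <<'E'
from h import *
f=grab("top"); c=np.array([-.109,.994]);b=np.array([589.7,51.7])
for u,v in((277,105),(283,187),(248,105),(252,187)): p=onz(f,180+u/4-.4,180+v/4-.4,174)[:2];print(p,(p-b)@c)
E
python3 -m crank '[[-0.04,-0.006,0.01,0,0,0,0],[-0.058,-0.009,0.02,0,0,0,0],[-0.058,-0.009,0.02,0,0,0,0],[-0.058,-0.009,0.02,0,0,0,0]]' >/dev/null
python3 go.py 485.6 -270.9 130 85.9
```

```text
[608.3010959   90.02934311] 36.07184759945806
[559.45619667  84.60381499] 36.00296666527636
[608.06859503 107.13435085] 53.09956788995713
[559.22220499 102.72663374] 54.042553597376134
t 10.8 pos [ 487.5 -268.4  204.8] rpy [-1.800e+02 -4.000e-02  8.587e+01] F [-0.1 -0.2  0.7] open 0.999 grip 0.0
d[m] [-0.0027 -0.0017  0.0748] rot [-0.    -0.001 -0.   ]
```

```bash
python3 -m crank '[[-0.0015,-0.0015,0.04,0,0,0,0],[-0.0015,-0.0015,0.065,0,0,0,0],[-0.0015,-0.0015,0.075,0,0,0,0],[-0.0015,-0.0015,0.075,0,0,0,0],[-0.0015,-0.0015,0.075,0,0,0,0]]' >/dev/null
python3 go.py 485.6 -270.9 130 85.9
python3 -m crank '[[0,0,0,0,0,0,0.9],[0,0,0,0,0,0,0.9],[0,0,0,0,0,0,0.9],[0,0,0,0,0,0,0.9],[0,0,0,0,0,0,0.9]]' 60 >/dev/null
python3 go.py 485.6 -270.9 300 85.9
python3 -m crank '[[0,0,-0.04,0,0,0,0.9],[0,0,-0.09,0,0,0,0.9],[0,0,-0.14,0,0,0,0.9],[0,0,-0.17,0,0,0,0.9],[0,0,-0.17,0,0,0,0.9]]' >/dev/null
python3 go.py 586.7 70 300 96.2
```

```text
t 11.3 pos [ 486.5 -270.4  130.9] rpy [1.7993e+02 3.0000e-02 8.5920e+01] F [0.3 1.  0.3] open 0.999 grip 0.0
d[m] [-0.0005 -0.0008  0.0009] rot [0.001 0.    0.   ]
t 11.8 pos [ 485.9 -271.1  130.9] rpy [1.7992e+02 4.0000e-02 8.5860e+01] F [-1.9 -0.3  6.9] open 0.576 grip 61.3
d[m] [ 1.000e-04 -1.000e-04 -1.691e-01] rot [ 0.001  0.001 -0.001]
t 12.3 pos [ 487.5 -272.   305.3] rpy [179.53   0.22  85.86] F [ 0.1  0.7 -0.5] open 0.574 grip 64.4
d[m] [0.3482 0.0742 0.0046] rot [ 0.008  0.005 -0.18 ]
```

```bash
python3 -m crank '[[0.05,0.011,0,0,0,-0.03,0.9],[0.1,0.022,0,0,0,-0.06,0.9],[0.15,0.033,0,0,0,-0.09,0.9],[0.2,0.044,0,0,0,-0.12,0.9],[0.24,0.052,0,0,0,-0.15,0.9]]' >/dev/null
python3 go.py 588 71.5 300 96.2
python3 -m crank '[[0.05,0.015,0,0,0,-0.02,0.9],[0.08,0.024,0,0,0,-0.027,0.9],[0.08,0.024,0,0,0,-0.027,0.9],[0.08,0.024,0,0,0,-0.027,0.9]]' >/dev/null
python3 go.py 588 71.5 300 96.2
```

```text
t 12.8 pos [554.5 -33.  299. ] rpy [-1.7996e+02 -1.0000e-02  9.4540e+01] F [ 1.3 -0.4 -0.6] open 0.575 grip 64.4
d[m] [ 0.1015  0.0417 -0.001 ] rot [-0.001 -0.    -0.029]
t 13.2 pos [571.8  46.9 298.8] rpy [-1.7991e+02  2.0000e-02  9.6110e+01] F [-1.3 -0.7 -0.5] open 0.579 grip 64.4
d[m] [ 0.0227  0.0187 -0.0012] rot [-0.002  0.    -0.002]
```

```bash
python3 -m crank '[[0.021,0.0185,0,0,0,-0.002,0.9],[0.021,0.0185,0,0,0,-0.002,0.9],[0.021,0.0185,0,0,0,-0.002,0.9],[0.021,0.0185,0,0,0,-0.002,0.9]]' >/dev/null
python3 go.py 588 71.5 200 96.2
```

```text
t 13.6 pos [587.9  68.  299.4] rpy [-1.7995e+02  2.0000e-02  9.6060e+01] F [-0.6  0.3 -1.1] open 0.571 grip 64.4
d[m] [0.0035 0.0005 0.0994] rot [-0.001  0.    -0.002]
```

```bash
python3 -m crank '[[0.003,0.0005,0,0,0,0,0.9],[0.003,0.0005,0.02,0,0,0,0.9],[0.003,0.0005,0.035,0,0,0,0.9],[0.003,0.0005,0.045,0,0,0,0.9],[0.003,0.0005,0.05,0,0,0,0.9]]' >/dev/null
python3 go.py 588 71.5 162 96.2
python3 -m crank '[[0,0,0.03,0,0,0,0.9],[0,0,0.05,0,0,0,0.9],[0,0,0.07,0,0,0,0.9],[0,0,0.08,0,0,0,0.9],[0,0,0.084,0,0,0,0.9]]' >/dev/null
python3 go.py 588 71.5 162 96.2
```

```text
t 14.1 pos [588.   72.2 248.4] rpy [-179.89    0.     96.12] F [ 0.6 -0.   0.5] open 0.572 grip 64.4
d[m] [-0.0006  0.0001  0.0864] rot [-0.002  0.    -0.001]
t 14.6 pos [588.3  72.3 164.9] rpy [-179.92    0.     96.13] F [-0.  -0.4  0.1] open 0.575 grip 64.4
d[m] [-0.0008 -0.0004  0.0029] rot [-0.001  0.    -0.001]
```

```bash
python3 -m crank '[[0.001,0,0.001,0,0,0,0.9],[0.002,0,0.002,0,0,0,0.9],[0.0025,0,0.0025,0,0,0,0.9],[0.003,0,0.0025,0,0,0,0.9],[0.003,0,0.0025,0,0,0,0.9]]' >/dev/null
python3 go.py 588 71.5 161 96.2
python3 -m crank '[[0.0005,0,0,0,0,0,0.9],[0.001,0,0,0,0,0,0.9],[0.0015,0,0,0,0,0,0.9],[0.0015,0,0,0,0,0,0.9]]' >/dev/null
python3 go.py 588 71.5 161 96.2
python3 -m crank '[[0.0005,0,0,0,0,0,0.9],[0.001,0,0,0,0,0,0.9],[0.001,0,0,0,0,0,0.9]]' >/dev/null
python3 go.py 588 71.5 161 96.2
```

```text
t 15.1 pos [588.6  75.5 163.7] rpy [179.96  -0.    96.14] F [-1.  -0.1 -0.9] open 0.575 grip 64.4
d[m] [-0.0039 -0.001   0.0027] rot [ 0.001 -0.    -0.001]
t 15.5 pos [588.2  76.9 163.2] rpy [180.    -0.    96.13] F [ 0.4  0.1 -0.4] open 0.572 grip 64.4
d[m] [-0.0054 -0.0008  0.0022] rot [ 0.    -0.    -0.001]
t 15.8 pos [588.1  77.4 163.2] rpy [-1.800e+02  4.000e-02  9.615e+01] F [ 0.6 -4.1  0.2] open 0.575 grip 64.5
d[m] [-0.0059 -0.0008  0.0022] rot [-0.     0.001 -0.001]
```

```bash
python3 -m crank '[[-0.001,0,0.001,0,0,0,0.9],[-0.001,0,0.002,0,0,0,0.9],[-0.001,0,0.003,0,0,0,0.9],[-0.001,0,0.003,0,0,0,0.9]]' >/dev/null
python3 go.py 588 71.5 161 96.2
python3 -m crank '[[0,0,0.0005,0,0,0,0.9],[0,0,0.0005,0,0,0,0.9]]' >/dev/null
python3 go.py 588 71.5 161 96.2
```

```text
t 16.2 pos [588.2  77.1 161. ] rpy [ 1.800e+02 -2.000e-02  9.612e+01] F [-3.5  0.3  8.8] open 0.578 grip 65.5
d[m] [-0.0055 -0.0008 -0.    ] rot [ 0.    -0.    -0.001]
t 16.4 pos [588.2  77.1 161. ] rpy [ 1.7999e+02 -2.0000e-02  9.6120e+01] F [-3.9  0.2 12.7] open 0.574 grip 66.1
d[m] [-0.0055 -0.0008 -0.    ] rot [ 0.    -0.    -0.001]
```

Deck reached. I'll unload, press lightly against packer 1, release and lift.

```bash
python3 -m crank '[[0,0,-0.0015,0,0,0,0.9],[0.0008,0,-0.0015,0,0,0,0.9],[0.0008,0,-0.0015,0,0,0,0.9]]' >/dev/null
python3 go.py 588 71.5 161 96.2
python3 -m crank '[[0,0,0,0,0,0,0.3],[0,0,0,0,0,0,0],[0,0,0,0,0,0,0],[0,0,0,0,0,0,0],[0,0,0,0,0,0,0]]' >/dev/null
python3 go.py 588 71.5 161 96.2
python3 -m crank '[[0,0,-0.02,0,0,0,0],[0,0,-0.06,0,0,0,0],[0,0,-0.1,0,0,0,0],[-0.03,0,-0.12,0,0,0,0],[-0.08,-0.02,-0.13,0,0,0,0]]' >/dev/null
python3 go.py 482 -372 300 85.9
```

```text
t 16.7 pos [588.2  77.4 161.2] rpy [1.7998e+02 3.0000e-02 9.6150e+01] F [ 0.8 -3.1  0.8] open 0.575 grip 64.6
d[m] [-0.0059 -0.0009  0.0002] rot [ 0.     0.001 -0.001]
t 17.2 pos [588.1  77.7 161.2] rpy [-1.800e+02 -1.000e-02  9.613e+01] F [ 0.7 -0.5 -0. ] open 1.0 grip 0.0
d[m] [-0.0062 -0.0007  0.0002] rot [-0.    -0.    -0.001]
t 17.7 pos [580.4   1.4 293.3] rpy [179.68   0.    96.31] F [ 1.5 -0.9 -0.1] open 1.0 grip 0.0
d[m] [-0.3603 -0.1388 -0.0075] rot [ 0.006 -0.     0.182]
```

```bash
python3 -m crank '[[-0.05,-0.019,0,0,0,0.04,0],[-0.1,-0.038,0,0,0,0.08,0],[-0.15,-0.057,0,0,0,0.12,0],[-0.2,-0.076,0.01,0,0,0.15,0],[-0.25,-0.095,0.02,0,0,0.18,0]]' >/dev/null
python3 go.py 478.3 -367.3 210 85.9
python3 - <<'E'
from h import *
f=grab("top")
cv2.imwrite("pics/p3.png",crop(f,180,180,310,270,6))
E
```

```text
t 18.2 pos [ 514.5 -241.9  274.1] rpy [1.7992e+02 2.0000e-02 8.5750e+01] F [ 0.4 -0.3 -0.1] open 1.001 grip 0.0
d[m] [-0.1277 -0.0268  0.0641] rot [ 0.001  0.    -0.003]
```

View pics/p3.png

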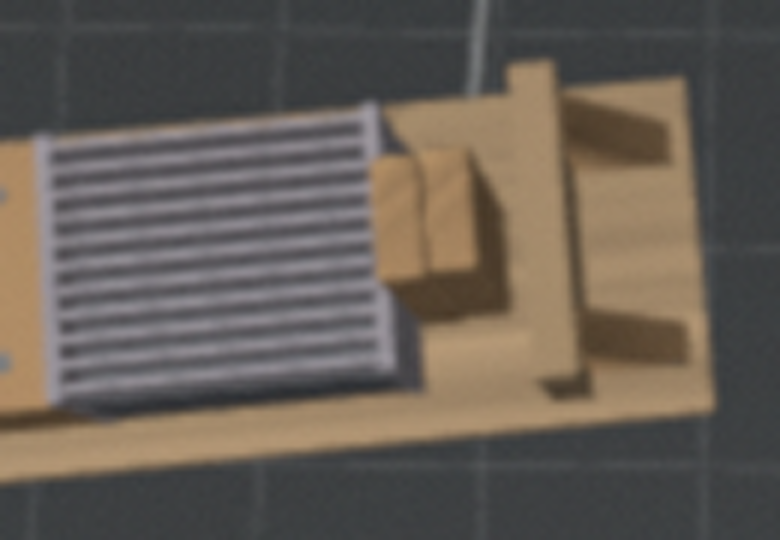

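Both packers stand side by side against the unit, at crop (372–475, 150–280). Room for the wedge remains up to the board's inner edge at column ~520. Now for the wedge.

```bash
python3 - <<'E'
from h import *
f=grab("top"); c=np.array([-.109,.994]);b=np.array([589.7,51.7])
for u,v in((471,150),(477,270)): p=onz(f,180+u/6-.4,180+v/6-.4,174)[:2];print(p,(p-b)@c)
E
python3 -m crank '[[-0.045,-0.01,0.02,0,0,0,0],[-0.09,-0.019,0.04,0,0,0,0],[-0.126,-0.026,0.06,0,0,0,0],[-0.126,-0.026,0.06,0,0,0,0],[-0.126,-0.026,0.06,0,0,0,0]]' >/dev/null
python3 go.py 478.3 -367.3 130 85.9
```

```text
[611.60869833  68.29988627] 14.11223883675246
[563.86146513  64.27557891] 15.316525739426487
t 18.8 pos [ 479.7 -363.7  213.2] rpy [-1.7995e+02 -7.0000e-02  8.5730e+01] F [-0.6  0.7  1.1] open 0.998 grip 0.0
d[m] [-0.0038 -0.001   0.0832] rot [-0.001 -0.001 -0.003]
```

```bash
python3 -m crank '[[-0.003,-0.001,0.03,0,0,-0.003,0],[-0.003,-0.001,0.06,0,0,-0.003,0],[-0.003,-0.001,0.082,0,0,-0.003,0],[-0.003,-0.001,0.082,0,0,-0.003,0]]' >/dev/null
python3 go.py 478.3 -367.3 130 85.9
python3 -m crank '[[0,0,0,0,0,0,0.9],[0,0,0,0,0,0,0.9],[0,0,0,0,0,0,0.9],[0,0,0,0,0,0,0.9],[0,0,0,0,0,0,0.9]]' 90 >/dev/null
python3 go.py 478.3 -367.3 310 85.9
python3 -m crank '[[0,0,-0.03,0,0,0,0.9],[0,0,-0.07,0,0,0,0.9],[0,0,-0.12,0,0,0,0.9],[0,0,-0.17,0,0,0,0.9],[0,0,-0.2,0,0,0,0.9]]' >/dev/null
python3 go.py 590 45 330 96.2
```

```text
t 19.2 pos [ 478.2 -364.2  129.8] rpy [-1.7981e+02 -1.5000e-01  8.6080e+01] F [-0.2  0.5 -0.5] open 0.994 grip 0.0
d[m] [-0.0031  0.0003 -0.0002] rot [-0.003 -0.003  0.003]
t 19.7 pos [ 479.7 -367.1  133.8] rpy [1.7985e+02 7.0000e-02 8.5980e+01] F [-0.5  1.3  5.9] open 0.575 grip 91.7
d[m] [-0.0005 -0.0009 -0.1763] rot [0.003 0.001 0.001]
t 20.2 pos [ 479.6 -367.2  337.4] rpy [179.7    0.2   85.99] F [ 0.2 -0.6 -0.9] open 0.572 grip 93.9
d[m] [0.419  0.0813 0.0064] rot [ 0.005  0.004 -0.178]
```

```bash
python3 -m crank '[[0.05,0.01,0,0,0,-0.03,0.9],[0.1,0.02,0,0,0,-0.06,0.9],[0.15,0.03,0,0,0,-0.09,0.9],[0.2,0.04,0,0,0,-0.12,0.9],[0.25,0.05,0,0,0,-0.15,0.9]]' >/dev/null
python3 -m crank '[[0.04,0.01,0,0,0,-0.03,0.9],[0.08,0.02,0,0,0,-0.03,0.9],[0.12,0.03,0,0,0,-0.03,0.9],[0.12,0.03,0,0,0,-0.03,0.9]]' >/dev/null
python3 go.py 591 45 330 96.2
```

```text
t 21.1 pos [565.6   0.8 332.8] rpy [ 1.7988e+02 -9.0000e-02  9.6520e+01] F [ 0.8 -1.1 -0.5] open 0.574 grip 93.9
d[m] [0.0411 0.0303 0.003 ] rot [ 0.002 -0.002  0.006]
```

```bash
python3 -m crank '[[0.03,0.025,0,0,0,0.005,0.9],[0.039,0.029,0,0,0,0.005,0.9],[0.039,0.029,0,0,0,0.005,0.9],[0.039,0.029,0,0,0,0.005,0.9],[0.039,0.029,0,0,0,0.005,0.9]]' >/dev/null
python3 go.py 591 45 290 96.2
python3 - <<'E'
from h import *
g=grab("side")
cv2.imwrite("pics/p4.png",crop(g,270,90,410,240,4))
E
```

```text
t 21.6 pos [589.1  37.3 331.9] rpy [-1.7999e+02  2.0000e-02  9.5970e+01] F [ 0.4 -1.5  0.2] open 0.573 grip 93.9
d[m] [0.0075 0.0027 0.0419] rot [-0.     0.    -0.004]
```

View pics/p4.png

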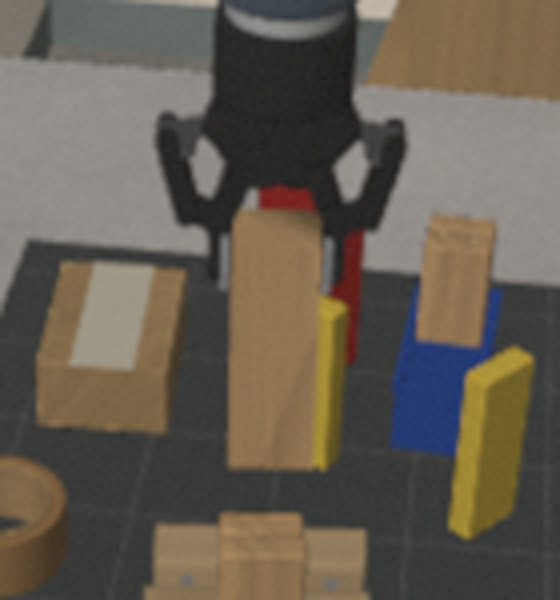

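The wedge hangs upright at crop (230–320, 210–470), just behind and above the packers at (220–303, 515+). Lining up and lowering.

```bash
python3 -m crank '[[0.006,0.0025,0,0,0,-0.004,0.9],[0.006,0.0025,0.01,0,0,-0.004,0.9],[0.006,0.0025,0.02,0,0,-0.004,0.9],[0.006,0.0025,0.02,0,0,-0.004,0.9]]' >/dev/null
python3 go.py 591.2 45 270 96.2
```

```text
t 22.05 pos [590.3  44.5 309.4] rpy [-179.8    -0.     96.25] F [-1.5  0.2 -0.3] open 0.576 grip 93.9
d[m] [0.0004 0.001  0.0394] rot [-0.004 -0.     0.001]
```

```bash
python3 -m crank '[[0,0.001,0.007,0,0,0,0.9],[0,0.001,0.014,0,0,0,0.9],[0,0.001,0.02,0,0,0,0.9],[0,0.001,0.022,0,0,0,0.9]]' >/dev/null
python3 go.py 591.2 45 270 96.2
python3 -m crank '[[0,0,0.006,0,0,0,0.9],[0,0,0.012,0,0,0,0.9],[0,0,0.018,0,0,0,0.9],[0,0,0.018,0,0,0,0.9]]' >/dev/null
python3 go.py 591.2 45 250 96.2
python3 -m crank '[[0,0,0.004,0,0,0,0.9],[0,0,0.008,0,0,0,0.9],[0,0,0.012,0,0,0,0.9],[0,0,0.012,0,0,0,0.9]]' >/dev/null
python3 go.py 591.2 45 222 96.2
```

```text
t 22.45 pos [593.   44.1 290.1] rpy [1.7991e+02 8.0000e-02 9.6250e+01] F [ 0.8 -3.5  0.2] open 0.577 grip 94.6
d[m] [ 0.0012 -0.0017  0.0201] rot [0.002 0.001 0.001]
t 22.85 pos [592.   44.2 270.1] rpy [-1.799e+02  4.000e-02  9.625e+01] F [ 1.  -5.5 -1.6] open 0.574 grip 94.6
d[m] [ 0.0009 -0.0007  0.0201] rot [-0.002  0.001  0.001]
t 23.25 pos [592.3  44.3 258.6] rpy [-1.7995e+02  5.0000e-02  9.6250e+01] F [ 1.1 -6.6 -3.1] open 0.574 grip 94.7
d[m] [ 0.0009 -0.001   0.0366] rot [-0.001  0.001  0.001]
```

```bash
python3 -m crank '[[-0.001,0,0,0,0,0,0.9],[-0.001,0,0,0,0,0,0.9]]' >/dev/null
python3 go.py 591.2 45 222 96.2
python3 -m crank '[[-0.001,0,0,0,0,0,0.9],[-0.001,0,0,0,0,0,0.9]]' >/dev/null
python3 go.py 591.2 45 222 96.2
python3 - <<'E'
from h import *
g=grab("side");f=grab("top")
a=crop(g,290,110,390,260,4);b=crop(f,200,170,300,270,4)
cv2.imwrite("pics/p5.png",np.hstack([a,np.pad(b,((0,200),(0,0),(0,0)))]))
E
```

```text
t 23.45 pos [592.3  43.7 259. ] rpy [-1.7994e+02 -2.0000e-02  9.6240e+01] F [ 0.4 -3.2 -2. ] open 0.576 grip 94.5
d[m] [ 0.0014 -0.001   0.037 ] rot [-0.001 -0.     0.001]
t 23.65 pos [592.4  43.1 259.5] rpy [-1.7996e+02 -5.0000e-02  9.6240e+01] F [-0.9 -1.2 -1.6] open 0.578 grip 94.5
d[m] [ 0.002  -0.001   0.0375] rot [-0.001 -0.001  0.001]
```

View pics/p5.png

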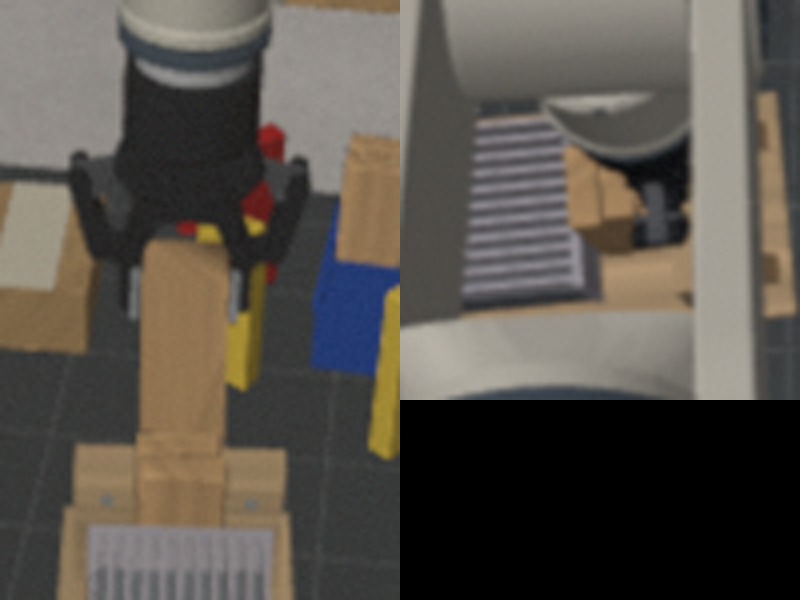

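The wedge sits directly behind the two upright packers and lines up with them in x. The packer tops are at crop (137–222, 432–470). Descending by feel.

```bash
python3 -m crank '[[0,0,0.004,0,0,0,0.9],[0,0,0.008,0,0,0,0.9],[0,0,0.012,0,0,0,0.9],[0,0,0.012,0,0,0,0.9]]' >/dev/null
python3 go.py 591.2 45 222 96.2
python3 -m crank '[[0,0,0.004,0,0,0,0.9],[0,0,0.008,0,0,0,0.9],[0,0,0.01,0,0,0,0.9],[0,0,0.01,0,0,0,0.9]]' >/dev/null
python3 go.py 591.2 45 222 96.2
```

```text
t 24.15 pos [592.3  42.8 246.9] rpy [-1.7993e+02 -1.0000e-02  9.6240e+01] F [-0.4 -1.1 -1.4] open 0.572 grip 94.5
d[m] [ 0.0023 -0.0008  0.0249] rot [-0.001 -0.     0.001]
t 24.55 pos [592.5  42.7 237.3] rpy [-179.96    0.     96.24] F [ 1.2 -1.5 -1. ] open 0.573 grip 94.5
d[m] [ 0.0025 -0.001   0.0153] rot [-0.001  0.     0.001]
```

```bash
python3 -m crank '[[0,0,0.002,0,0,0,0.9],[0.0005,0,0.004,0,0,0,0.9],[0.001,0,0.006,0,0,0,0.9],[0.001,0,0.006,0,0,0,0.9]]' >/dev/null
python3 go.py 591.2 45 222 96.2
python3 -m crank '[[0.0005,0,0.002,0,0,0,0.9],[0.001,0,0.004,0,0,0,0.9],[0.001,0,0.004,0,0,0,0.9]]' >/dev/null
python3 go.py 591.2 45 222 96.2
```

```text
t 24.95 pos [592.7  43.4 231.6] rpy [1.7999e+02 4.0000e-02 9.6250e+01] F [ 0.5 -2.1 -2.2] open 0.572 grip 94.7
d[m] [ 0.0018 -0.0013  0.0096] rot [0.    0.001 0.001]
t 25.25 pos [592.7  44.3 227.7] rpy [1.7998e+02 6.0000e-02 9.6260e+01] F [ 0.9 -4.2 -0.3] open 0.573 grip 94.5
d[m] [ 0.0009 -0.0014  0.0057] rot [0.    0.001 0.001]
```

```bash
python3 -m crank '[[0,0,0.002,0,0,0,0.9],[0,0,0.004,0,0,0,0.9],[0,0,0.004,0,0,0,0.9]]' >/dev/null
python3 go.py 591.2 45 222 96.2
python3 -m crank '[[0,0,0.002,0,0,0,0.9],[0,0,0.003,0,0,0,0.9],[0,0,0.003,0,0,0,0.9]]' >/dev/null
python3 go.py 591.2 45 222 96.2
```

```text
t 25.55 pos [593.   44.5 224.8] rpy [1.7992e+02 4.0000e-02 9.6270e+01] F [-0.3 -4.   8. ] open 0.576 grip 95.6
d[m] [ 0.0007 -0.0018  0.0028] rot [0.001 0.001 0.001]
t 25.85 pos [593.4  44.6 224. ] rpy [1.7984e+02 4.0000e-02 9.6280e+01] F [-5.9 -4.5 25.1] open 0.573 grip 97.9
d[m] [ 0.0006 -0.0021  0.002 ] rot [0.003 0.001 0.001]
```

```bash
python3 -m crank '[[-0.0005,0,-0.001,0,0,0,0.9],[-0.0005,0,-0.001,0,0,0,0.9],[-0.0005,0,-0.001,0,0,0,0.9]]' >/dev/null
python3 go.py 591.2 45 222 96.2
python3 -m crank '[[0,0,0,0,0,0,0.9],[0,0,0,0,0,0,0.9],[0,0,0,0,0,0,0.9],[0,0,0,0,0,0,0.9],[0,0,0,0,0,0,0.9]]' >/dev/null
python3 go.py 591.2 45 222 96.2
```

```text
t 26.15 pos [593.3  44.5 224.1] rpy [179.85   0.    96.28] F [-2.4 -1.8 17.3] open 0.576 grip 96.4
d[m] [ 0.0007 -0.0021  0.0021] rot [0.003 0.    0.001]
t 26.65 pos [593.3  44.5 224.1] rpy [179.85   0.    96.28] F [-3.5 -1.7 17.7] open 0.576 grip 96.4
d[m] [ 0.0007 -0.0021  0.0021] rot [0.003 0.    0.001]
```

```bash
python3 - <<'E'
from h import *
g=grab("side");f=grab("top")
a=crop(g,295,150,375,340,3);b=crop(f,160,170,300,270,4)
cv2.imwrite("pics/p6.png",np.hstack([a,np.pad(b,((0,170),(0,0),(0,0)))]))
E
```

```text
(no output)
```

View pics/p6.png

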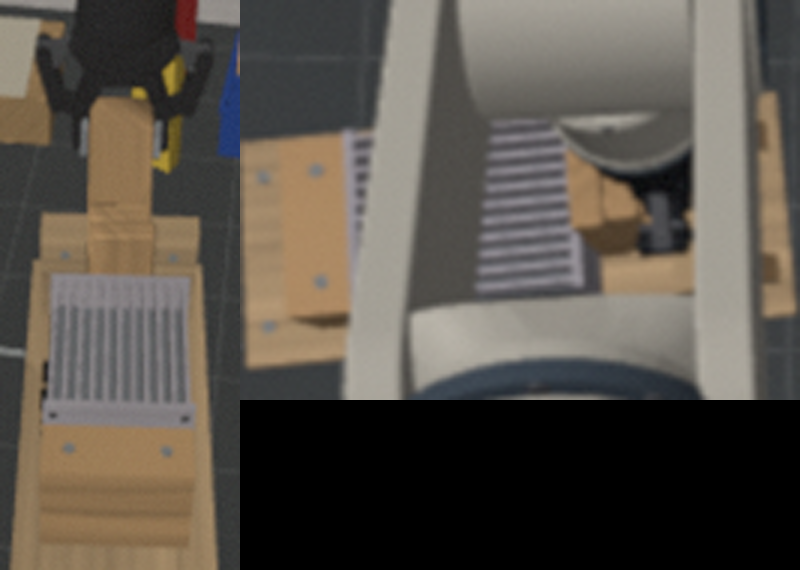

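The unit is flush with the stop (side crop, seam at row ~425). The packers stand upright together and the wedge is seated behind them (88–152, 100–210), holding steady at about 17.5 N downward.

```bash
python3 -c "from rig import sign_off; print(sign_off())"
```

```text
the job is handed in; nothing more can be done
None
```

The job is handed in: two packers stand in the gap and the wedge, still gripped and pushed down with about 17.5 N, bit about 60 mm above the deck, holding packers and unit tight against the stop; the two spare packers are still in the bin.

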